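Load the duplicate sample vials into the autosampler rack

TASK

Load the duplicates for measuring: move the four plain-capped vials from the white bench rack into the empty front row of the grey autosampler rack, each into the hole directly in front of the dotted vial with the same cap colour, so that both rows run in the same order and each pair is measured together. Seat every vial fully home and upright, and leave the dotted vials standing in their holes.

Things in the scene. Friction and masses are not known exactly. Their poses are not given: they have to be found in the camera images.
- vial_red: Amber glass sample vial with a paper label and a plain red screw cap, one of the four to be moved. It stands upright in the white bench rack. 62 mm tall; glass body 27 mm across up to 42 mm (21 mm at the rounded foot), then a shoulder; cap 24 mm across, from 48 to 62 mm above the foot. 28 to 56 g. Origin: centre of its foot; z runs up to the cap.
- vial_yellow: Amber glass sample vial with a paper label and a plain yellow screw cap, one of the four to be moved. It stands upright in the white bench rack. 62 mm tall; glass body 27 mm across up to 42 mm (21 mm at the rounded foot), then a shoulder; cap 24 mm across, from 48 to 62 mm above the foot. 28 to 56 g. Origin: centre of its foot; z runs up to the cap.
- vial_green: Amber glass sample vial with a paper label and a plain green screw cap, one of the four to be moved. It stands upright in the white bench rack. 62 mm tall; glass body 27 mm across up to 42 mm (21 mm at the rounded foot), then a shoulder; cap 24 mm across, from 48 to 62 mm above the foot. 28 to 56 g. Origin: centre of its foot; z runs up to the cap.
- vial_blue: Amber glass sample vial with a paper label and a plain blue screw cap, one of the four to be moved. It stands upright in the white bench rack. 62 mm tall; glass body 27 mm across up to 42 mm (21 mm at the rounded foot), then a shoulder; cap 24 mm across, from 48 to 62 mm above the foot. 28 to 56 g. Origin: centre of its foot; z runs up to the cap.
- mate_red: Like the plain red-capped vial (same sizes and origin) but with a round white dot on its red cap: first portion of the same sample, standing in the back row of the grey sampler rack. It stays where it is.
- mate_yellow: Like the plain yellow-capped vial (same sizes and origin) but with a round white dot on its yellow cap: first portion of the same sample, standing in the back row of the grey sampler rack. It stays where it is.
- mate_green: Like the plain green-capped vial (same sizes and origin) but with a round white dot on its green cap: first portion of the same sample, standing in the back row of the grey sampler rack. It stays where it is.
- mate_blue: Like the plain blue-capped vial (same sizes and origin) but with a round white dot on its blue cap: first portion of the same sample, standing in the back row of the grey sampler rack. It stays where it is.
- sampler_rack: Grey metal rack, fixed, 122 (x) by 229 mm (y) plus a 14 mm finger bar at each end. Origin under its centre, on the bench; x points from the empty front row to the dotted vials. Black funnel inserts, 43 mm inside at the top, 30 at the bottom: front row x = -30, back row x = 30 mm, each at y = -81, -27, 27, 81 mm. Deck top 34 mm above the bench; a seated foot is 8 mm up, 36 mm of vial shows.
- bench_rack: White plastic block rack with one row of four wells, 64 mm deep (x) by 222 mm (y), 30 mm tall; it does not move. Origin: under its centre, on the bench. Wells of 30 mm at x = 0, y = -81, -27, +27, +81 mm; their floor is 8 mm above the bench.

How it is judged:
At the end, for the whole second after the job is handed in: Each plain vial is at rest, released, in the front hole before its colour-mate (within 8 mm of the row line, under 68 mm from the mate; nominal 60), foot within 4 mm of seated height, upright within 0.12 rad; dotted vials upright, within 8 mm of their starts (x of vial_red in the frame of sampler_rack between -0.038 and -0.022 m and horizontal distance between vial_red and mate_red below 0.068 m and z of vial_red in the frame of sampler_rack between 0.004 and 0.012 m and angle between each of vial_red, mate_red, vial_yellow, mate_yellow, vial_green, mate_green, vial_blue, mate_blue's own z axis and vertical below 0.12 rad and linear speed of each of vial_red, vial_yellow, vial_green, vial_blue below 0.02 m/s and distance of each of mate_red, mate_yellow, mate_green, mate_blue from where it was at the start of the episode below 0.008 m and x of vial_yellow in the frame of sampler_rack between -0.038 and -0.022 m and horizontal distance between vial_yellow and mate_yellow below 0.068 m and z of vial_yellow in the frame of sampler_rack between 0.004 and 0.012 m and x of vial_green in the frame of sampler_rack between -0.038 and -0.022 m and horizontal distance between vial_green and mate_green below 0.068 m and z of vial_green in the frame of sampler_rack between 0.004 and 0.012 m and x of vial_blue in the frame of sampler_rack between -0.038 and -0.022 m and horizontal distance between vial_blue and mate_blue below 0.068 m and z of vial_blue in the frame of sampler_rack between 0.004 and 0.012 m); the robot touches nothing.
It fails at once if a dotted vial is knocked or lifted out of its hole (distance of any of mate_red, mate_yellow, mate_green, mate_blue from where it was at the start of the episode above 0.015 m).
It also fails if it takes over 90 s, if anything falls off the work surface, if the arm or the gripper's body presses on something with over 40 N, if the wrist force passes 120 N, or if a joint passes its speed limit or range.

ROBOT

A 6-joint arm with a two-finger parallel gripper is mounted at the origin on a cart in front of the work surface, level with it; the furniture and walls round the work are solid. World frame = base frame: x ahead of the robot, y to its left, z up, the work surface at z = 0. Lengths are in m, angles in rad, forces in N, time in s.
With the tool pointing down it reaches from about 0.3 to 0.775 m from the base axis. Payload 14.6 kg.
Tool frame: the origin (TCP) lies on the centre line of the jaws, within the pads' length; the fingertips stand 19 mm ahead of it and the grasp point (between the pads) is the TCP; z points along the fingers, y is the direction in which the jaws open and shut (so a half turn about z gives the same grasp; the last joint's range is limited). The gripper opens to 94 mm and grips with 3 to 60 N. Pads are 16 mm wide; open, the fingers measure 119 mm over their backs; the gripper's body (75 mm by 177 mm) begins 78 mm behind the grasp point.
Start: joints at [-0.067, 0.3, 1.521, -0, 1.321, -0.067], TCP at [0.55, -0, 0.224] pointing down, gripper open.
Joint ranges: [-3.03, 3.03], [-0.79, 2.21], [0.23, 2.52], [-1.04, 4.18], [0, 3.07], [-2.55, 2.55]. Speed limits (rad/s): [2.22, 2.22, 2.57, 3.14, 3.14, 3.14].

INTERFACE

Orientations are given as [roll, pitch, yaw] about the fixed x, y, z axes, in that order (R = Rz(yaw) Ry(pitch) Rx(roll)).
In Python, from station import ctrl gives the robot as it stands. The module is installed in compiled form; this text tells all that it offers.
- The arm moves only by the shell command python3 -m creep 'ROWS' [FORCE]. ROWS is a JSON object of lists of equal length, an entry for each row: "translation": the shift along the world's x, y, z in mm, a list of three; "yaw": the turn about the world's z in rad; "gripper": the closure in counts, from 0 (fully open) to 255 (shut). A call has 1 to 5 rows; each row is the pose to reach, as a shift and turn from the pose measured when the call began; what a row does not reach only later rows make up. A row lasts 1/12 s, in which the tool goes at most 41.7 mm and 7.16 degrees, less where a joint would pass 70% of its speed; a pose out of reach is approached as far as the arm can. A call with a gripper value outside its range is refused whole. The fingers move at their own pace and stop on an object; FORCE is the grip in N (left out, the last holds). Time passes only in rows, so rows that repeat a pose let the fingers close. It gives the time, the measured TCP pose, the force and the opening at its end, in the units of the state.
- ctrl.get_obs(): the state, without advancing time (a new reading comes with each control period).
- ctrl.camera(name): name is "scene" or "side" or "wrist"; returns a dict with "pixels" (400x640x3 uint8, red, green, blue), "depth" (400x640 float32, m along the optical axis (not along the pixel's ray), 0 where there is no reading), "fx", "fy", "cx", "cy" (pixels), "R" (3x3) and "t" (3): a world point X has camera coordinates R X + t; the wrist camera has in their place "tool_from_camera" (4x4, takes a point from camera to tool coordinates, whose origin is the TCP and whose axes are the flange's). Camera axes: x right, y down, z forward; pixel columns grow to the right and rows downward; lengths in m; the calibration is good to about 2 mm. A picture is of the moment at which its call begins: read the wrist's pose just before it.
- ctrl.hand_in(): hands the job in, once; it reports no verdict.
The state is a dict: "time_s": time; "qpos": joint angles; "joint_vel": joint speeds; "tau": joint torques, N m; "ee_pos": TCP position; "eef_rot": TCP orientation; "force": force on the tool from outside, world axes, zero at the start; "moment": the same for the moment, N m; "grip_width": finger opening in m.
Only numpy, scipy, OpenCV 4.12 (cv2) and the standard library are available. Lean on these libraries where they do the work, as an engineer would, in place of code of your own. Each camera call takes 0.05 s, during which the arm holds its last target. There are 200 camera calls.

## Working session

There is one attempt and no reset: what is moved stays moved. The work goes in short steps, Python scripts to look and compute and a shell command to move; the robot and the scene stay as the last step left them, time stands still between calls to the robot, and variables do not carry over. Pictures are saved under pics/ and viewed, about 12 in all and at most 16, crops included, and the job is handed in when it is done.

```bash
mkdir -p pics
python3 - <<'E'
from station import ctrl
import cv2,numpy as np
for n in ("scene","side","wrist"):
    c=ctrl.camera(n); cv2.imwrite(f"pics/{n}0.png",c["pixels"][:,:,::-1]); np.savez(f"{n}0.npz",**c)
    print(n,c["fx"],c["cx"],c["cy"],c.get("R"),c.get("t"),c.get("tool_from_camera"))
o=ctrl.get_obs();print(o)
E
```

```text
scene 498.3267434673333 335.43663920204204 201.35616641063044 [[ 0.71006078 -0.70401461 -0.01330892]
 [-0.55942713 -0.5525517  -0.61784133]
 [ 0.42761546  0.44615026 -0.78619016]] [-0.39773337  0.33033899  0.7722136 ] None
side 376.69784919263526 319.0386610795305 199.8113684811369 [[-0.99425788  0.10536818 -0.01867681]
 [ 0.06032504  0.407733   -0.9111063 ]
 [-0.08838646 -0.90700129 -0.41174809]] [0.5597586  0.01283881 0.93211809] None
wrist 324.33387488640716 323.7787853562238 200.03047537208784 None None [[-2.68720287e-04 -9.66922818e-01 -2.55068995e-01  7.44738510e-02]
 [ 9.99999635e-01 -5.29373443e-05 -8.52843221e-04 -1.37294277e-04]
 [ 8.11130895e-04 -2.55069131e-01  9.66922479e-01 -1.58407451e-01]
 [ 0.00000000e+00  0.00000000e+00  0.00000000e+00  1.00000000e+00]]
{'time_s': 0.15, 'qpos': array([-6.66226557e-02,  3.00311039e-01,  1.52141986e+00, -1.72022074e-05,
        1.32069450e+00, -6.66311841e-02]), 'joint_vel': array([ 0.00069077, -0.00274653, -0.00133566, -0.00041155, -0.00085675,
        0.00085083]), 'tau': array([-2.50185103e-04, -5.31960297e+01, -3.52822959e+01,  7.07691838e-02,
        2.35654798e-02, -3.66386917e-05]), 'ee_pos': array([ 5.49824207e-01, -7.86819823e-06,  2.24042326e-01]), 'eef_rot': array([-3.14076065e+00, -3.88193488e-05,  1.57080910e+00]), 'force': array([ 0.6919638 ,  0.55590828, -0.1987531 ]), 'moment': array([-0.02709603, -0.00385286, -0.02750084]), 'grip_width': 0.09400205942026166}
```

View pics/scene0.png

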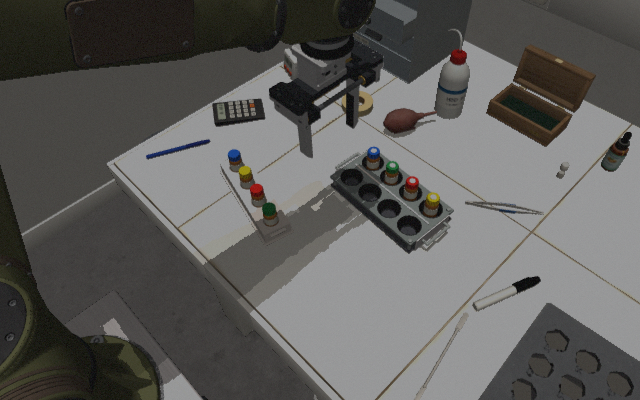

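View pics/side0.png

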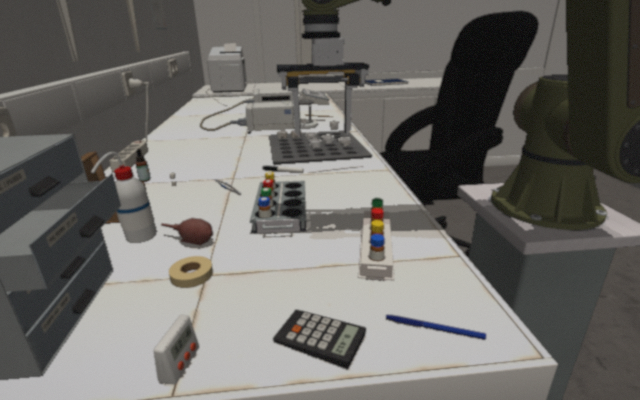

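View pics/wrist0.png

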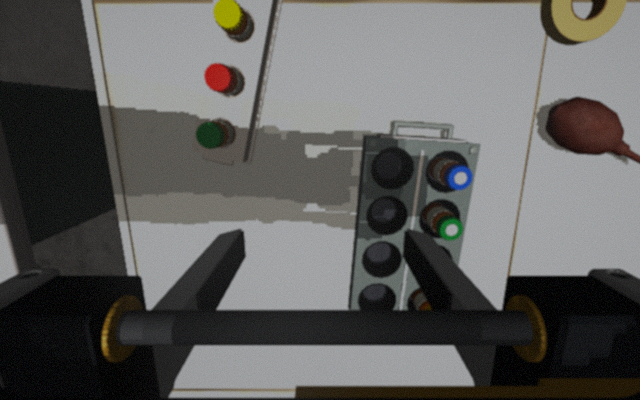

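The scene view shows the sampler back row, from +y to −y, as blue (373,153), green (392,168), red (411,184), yellow (432,200). The bench row runs blue (235,157), yellow (246,174), red (258,192), green (270,211). The side view agrees.

```bash
cat > h.py <<'E'
import numpy as np,cv2
from scipy.spatial.transform import Rotation as Ro
H={'red':[(0,6),(174,180)],'yellow':[(22,34)],'green':[(50,85)],'blue':[(100,125)]}
def blobs(px,amin=25,amax=3000,smin=130,vmin=40):
    h=cv2.cvtColor(px,cv2.COLOR_RGB2HSV); out=[]
    for c,rs in H.items():
        m=np.zeros(h.shape[:2],np.uint8)
        for a,b in rs: m|=cv2.inRange(h,(a,smin,vmin),(b,255,255))
        m=cv2.morphologyEx(m,cv2.MORPH_CLOSE,np.ones((3,3)))
        cs,_=cv2.findContours(m,cv2.RETR_EXTERNAL,cv2.CHAIN_APPROX_NONE)
        for k in cs:
            A=cv2.contourArea(k)
            if amin<A<amax:
                (x,y),r=cv2.minEnclosingCircle(k); M=cv2.moments(k)
                out.append((c,M['m10']/A if A else x,M['m01']/A,A,x,y,r))
    return out
def ray(c,u,v,pose=None):
    d=np.array([(u-c['cx'])/c['fx'],(v-c['cy'])/c['fy'],1.])
    if pose is None: R=c['R'].T;return -R@c['t'],R@d
    T=c['tool_from_camera'];Rt=Ro.from_euler('xyz',pose[1]).as_matrix()
    return pose[0]+Rt@T[:3,3],Rt@T[:3,:3]@d
def onz(o,d,z): return o+d*(z-o[2])/d[2]
def tri(r1,r2):
    A=np.stack([r1[1],-r2[1]],1);s=np.linalg.lstsq(A,r2[0]-r1[0],rcond=None)[0]
    p,q=r1[0]+s[0]*r1[1],r2[0]+s[1]*r2[1];return (p+q)/2,np.linalg.norm(p-q)
E
python3 - <<'E'
from h import *
np.set_printoptions(precision=4,suppress=True)
for n in("scene","side"):
    c=dict(np.load(n+"0.npz"))
    for b in blobs(c['pixels']): print(n,b[0],np.round(b[1:],0),onz(*ray(c,b[1],b[2]),.064))
c=dict(np.load("wrist0.npz"));p=(np.array([.549824,0,.224042]),[-3.14076,0,1.570809])
for b in blobs(c['pixels']): print('w',b[0],np.round(b[1:],0),onz(*ray(c,b[1],b[2],p),.070))
E
```

```text
scene red [256. 190. 124. 256. 190.   7.] [0.4527 0.1079 0.064 ]
scene red [412. 183. 120. 412. 183.   7.] [ 0.6772 -0.0936  0.064 ]
scene red [458.  56. 176. 458.  57.   9.] [1.0679 0.0864 0.064 ]
scene yellow [432. 199. 131. 432. 199.   7.] [ 0.6739 -0.1476  0.064 ]
scene yellow [245. 172. 115. 245. 172.   7.] [0.4658 0.1608 0.064 ]
scene green [268. 209. 110. 268. 209.   7.] [0.4394 0.0561 0.064 ]
scene green [391. 168.  58. 392. 167.   6.] [ 0.6783 -0.0406  0.064 ]
scene blue [234. 155.  98. 234. 155.   6.] [0.479  0.2132 0.064 ]
scene blue [373. 152. 103. 373. 152.   6.] [0.6849 0.0146 0.064 ]
scene blue [175. 149. 132. 177. 148.  32.] [0.4045 0.3139 0.064 ]
scene blue [453.  91.  34. 452.  87.  13.] [0.9535 0.0156 0.064 ]
side red [377. 213. 100. 377. 214.   7.] [0.4551 0.1097 0.064 ]
side red [268. 184.  35. 268. 184.   5.] [ 0.6781 -0.0856  0.064 ]
side red [123. 172. 166. 123. 173.   9.] [ 1.0703 -0.2281  0.064 ]
side yellow [377. 225. 105. 376. 226.   7.] [0.4686 0.1619 0.064 ]
side green [377. 203.  34. 377. 203.   4.] [0.4432 0.0611 0.064 ]
side blue [438. 327. 281. 436. 327.  50.] [0.4576 0.434  0.064 ]
side blue [377. 240. 104. 377. 240.   7.] [0.4815 0.2145 0.064 ]
side blue [264. 202.  40. 264. 201.   5.] [0.6864 0.0233 0.064 ]
w red [ 591.  127. 2752.  596.  136.   49.] [0.7999 0.0627 0.07  ]
w red [219.  77. 610. 220.  77.  16.] [0.4545 0.107  0.07  ]
w yellow [104. 340.  48. 104. 338.   8.] [ 0.3016 -0.1716  0.07  ]
w yellow [229.  15. 695. 227.  15.  17.] [0.4668 0.1581 0.07  ]
w green [450. 228. 397. 450. 228.  12.] [ 0.6781 -0.0377  0.07  ]
w green [209. 135. 398. 209. 135.  12.] [0.4402 0.056  0.07  ]
w blue [458. 177. 516. 458. 177.  14.] [0.6807 0.0155 0.07  ]
```

```bash
cat > look.py <<'E'
import sys
from h import *
from station import ctrl
o=ctrl.get_obs();p=(o['ee_pos'],o['eef_rot']);c=ctrl.camera('wrist')
cv2.imwrite(f'pics/{sys.argv[1]}.png',c['pixels'][:,:,::-1]);np.savez(sys.argv[1]+'.npz',ee=p[0],rot=p[1],**c)
print(np.round(p[0],4),np.round(p[1],4),o['time_s'])
for b in blobs(c['pixels'],amin=150): print('w',b[0],np.round(b[1:],0),'centroid',np.round(onz(*ray(c,b[1],b[2],p),.070),4),'circle',np.round(onz(*ray(c,b[4],b[5],p),.070),4))
E
python3 -m creep '{"translation":[[0,-35,20],[0,-70,40],[0,-105,60],[0,-120,76],[0,-120,76]],"yaw":[0,0,0,0,0],"gripper":[0,0,0,0,0]}' && python3 look.py wA && python3 -m creep '{"translation":[[-20,40,0],[-40,80,0],[-60,120,0],[-60,160,0],[-60,170,0]],"yaw":[0,0,0,0,0],"gripper":[0,0,0,0,0]}' && python3 look.py wB
```

```text
time_s: 0.57
ee_pos: [0.5502, -0.123, 0.3029]
eef_rot: [3.139, 0.001, 1.568]
force: [-0.8, 0.0, -0.2]
grip_width: 0.0942
[ 0.5502 -0.123   0.3029] [3.1385e+00 1.5000e-03 1.5675e+00] 0.5667
w red [426. 151. 359. 426. 151.  12.] centroid [ 0.6738 -0.0921  0.07  ] circle [ 0.6738 -0.0922  0.07  ]
w red [560.  19. 822. 554.  21.  33.] centroid [0.8081 0.0507 0.07  ] circle [0.8023 0.0484 0.07  ]
w yellow [421. 195. 294. 421. 194.  11.] centroid [ 0.6713 -0.1456  0.07  ] circle [ 0.6709 -0.1451  0.07  ]
w green [434. 106. 330. 435. 106.  12.] centroid [ 0.678  -0.0394  0.07  ] circle [ 0.6794 -0.0396  0.07  ]
w green [222.  17. 389. 222.  17.  13.] centroid [0.4404 0.0539 0.07  ] circle [0.4401 0.0537 0.07  ]
w blue [440.  56. 410. 440.  56.  12.] centroid [0.6811 0.0136 0.07  ] circle [0.6808 0.0136 0.07  ]
time_s: 1.03
ee_pos: [0.4881, 0.0536, 0.3]
eef_rot: [-3.142, -0.0, 1.572]
force: [1.2, -0.5, 0.3]
grip_width: 0.0937
[0.4881 0.0536 0.3   ] [-3.1416e+00 -4.0000e-04  1.5717e+00] 1.0333
w red [ 581.  166. 1617.  590.  170.   39.] centroid [0.7976 0.0685 0.07  ] circle [0.8086 0.0635 0.07  ]
w red [294. 131. 308. 294. 131.  11.] centroid [0.4528 0.1095 0.07  ] circle [0.4524 0.1092 0.07  ]
w yellow [304.  85. 338. 304.  85.  11.] centroid [0.4653 0.1599 0.07  ] circle [0.4653 0.1599 0.07  ]
w green [471. 247. 240. 471. 247.  10.] centroid [ 0.6773 -0.0363  0.07  ] circle [ 0.6767 -0.0362  0.07  ]
w green [284. 175. 172. 284. 174.   9.] centroid [0.439  0.0571 0.07  ] circle [0.4394 0.0577 0.07  ]
w blue [478. 207. 300. 478. 207.  11.] centroid [0.6798 0.0171 0.07  ] circle [0.6798 0.0173 0.07  ]
w blue [315.  35. 366. 315.  35.  12.] centroid [0.4778 0.212  0.07  ] circle [0.4776 0.212  0.07  ]
```

View pics/wA.png

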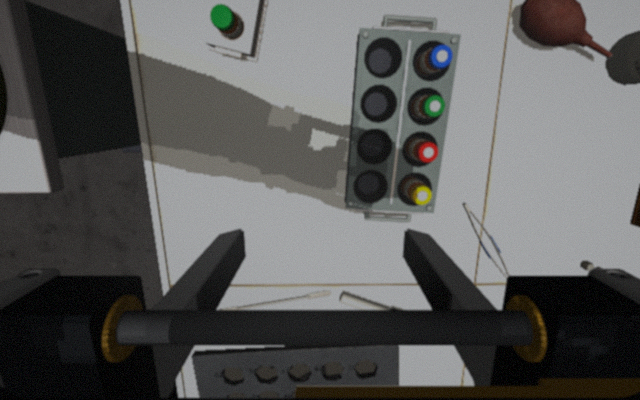

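View pics/wB.png

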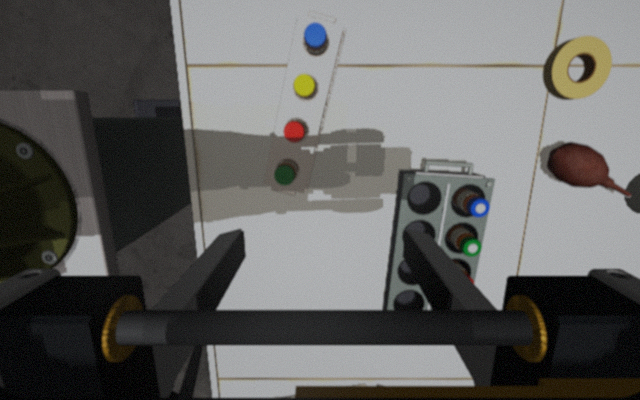

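wA shows the sampler with empty front holes at about (383,58), (378,103), (374,147), (370,186). wB shows the bench row from (315,35) to (284,175). Next I measure the holes and check heights by triangulation.

Run:
```python
from h import *
np.set_printoptions(precision=4,suppress=True)
def fit(f,z,box):
    c=dict(np.load(f));p=(c['ee'],c['rot'])
    g=cv2.cvtColor(c['pixels'],cv2.COLOR_RGB2GRAY)
    m=(g<62).astype(np.uint8);m=cv2.morphologyEx(m,cv2.MORPH_OPEN,np.ones((5,5)))
    cs,_=cv2.findContours(m,cv2.RETR_EXTERNAL,cv2.CHAIN_APPROX_NONE);P=[]
    for k in cs:
        k=cv2.convexHull(k);A=cv2.contourArea(k)
        if 500<A<3000:
            (x,y),ax,_=cv2.fitEllipse(k)
            if box[0]<x<box[1] and box[2]<y<box[3]: q=onz(*ray(c,x,y,p),z);print(f,np.round((x,y,*ax)),q);P.append((x,y))
    return c,p
fit('wA.npz',.034,(340,400,20,210))
s=dict(np.load('scene0.npz'))
# scene holes for height check
g=cv2.cvtColor(s['pixels'],cv2.COLOR_RGB2GRAY);m=cv2.morphologyEx((g<55).astype(np.uint8),cv2.MORPH_OPEN,np.ones((3,3)))
cs,_=cv2.findContours(m,cv2.RETR_EXTERNAL,cv2.CHAIN_APPROX_NONE)
for k in cs:
    k=cv2.convexHull(k)
    if 100<cv2.contourArea(k)<900:
        (x,y),ax,_=cv2.fitEllipse(k)
        if 330<x<430 and 160<y<245: print('scene',np.round((x,y,*ax)),onz(*ray(s,x,y),.034))
sb=blobs(s['pixels'])
for f in('wA.npz','wB.npz'):
    c=dict(np.load(f));p=(c['ee'],c['rot'])
    for b in blobs(c['pixels'],amin=150):
        r=ray(c,b[4],b[5],p);q=onz(*r,.07)
        for a in sb:
            if a[0]==b[0] and np.linalg.norm(onz(*ray(s,a[1],a[2]),.066)-q)<.03: print(f,b[0],*tri(r,ray(s,a[1],a[2])))
```

```text
wA.npz [370. 164.  49.  79.] [ 0.6118 -0.1125  0.034 ]
wA.npz [378. 103.  35.  37.] [ 0.6196 -0.0354  0.034 ]
wA.npz [383.  57.  37.  40.] [0.6231 0.0183 0.034 ]
scene [409. 225.  18.  25.] [ 0.6155 -0.1429  0.034 ]
scene [389. 208.  18.  24.] [ 0.6182 -0.0891  0.034 ]
scene [410. 192.  18.  23.] [ 0.6781 -0.0932  0.034 ]
scene [391. 177.  17.  22.] [ 0.6817 -0.0386  0.034 ]
scene [372. 162.  18.  21.] [0.6862 0.0161 0.034 ]
wA.npz red [ 0.6764 -0.0933  0.0641] 0.0015624429475634206
wA.npz yellow [ 0.6736 -0.1471  0.0635] 0.0013815232795373492
wA.npz green [ 0.6819 -0.0389  0.0601] 0.0016949338747003606
wA.npz green [0.4388 0.055  0.0656] 0.0001636718038918807
wA.npz blue [0.6827 0.0137 0.0661] 0.001518530725535735
wB.npz red [0.4524 0.1086 0.0636] 0.0011920880120306167
wB.npz yellow [0.4652 0.1602 0.0649] 0.0004902985546909894
wB.npz green [ 0.6802 -0.0395  0.062 ] 0.000761027487528406
wB.npz green [0.439  0.0564 0.064 ] 0.0009694871902992545
wB.npz blue [0.6842 0.015  0.0633] 0.002043439788326115
wB.npz blue [0.478  0.2127 0.0651] 0.0013380332297462598
```

Cap heights come out at mid-cap z≈0.064 and the hole centres from two views agree. I start with blue.

```bash
python3 -m creep '{"translation":[[-2,35,-28],[-5,70,-56],[-8,105,-84],[-10,140,-112],[-10,159,-130]],"yaw":[0,0,0,0,0],"gripper":[130,130,130,130,130]}' 30; python3 -m creep '{"translation":[[0,0,0],[0,0,0]],"yaw":[0,0],"gripper":[130,130]}'; python3 look.py b1
```

```text
time_s: 1.5
ee_pos: [0.4772, 0.2134, 0.1694]
eef_rot: [-3.141, -0.0, 1.574]
force: [1.9, 0.6, -0.6]
grip_width: 0.0639
time_s: 1.67
ee_pos: [0.4755, 0.2146, 0.1668]
eef_rot: [-3.136, 0.001, 1.577]
force: [0.1, -0.7, -0.0]
grip_width: 0.0509
[0.4755 0.2146 0.1668] [-3.1360e+00  1.3000e-03  1.5773e+00] 1.6667
w yellow [313. 265. 578. 312. 265.  14.] centroid [0.4652 0.1638 0.07  ] circle [0.4651 0.1637 0.07  ]
w green [285. 366. 388. 286. 366.  12.] centroid [0.4394 0.059  0.07  ] circle [0.4395 0.0595 0.07  ]
w blue [328. 208. 587. 328. 208.  14.] centroid [0.4777 0.2144 0.07  ] circle [0.4777 0.2144 0.07  ]
w blue [283.  24. 891. 284.  28.  67.] centroid [0.4449 0.3507 0.07  ] circle [0.4454 0.3488 0.07  ]
```

View pics/b1.png

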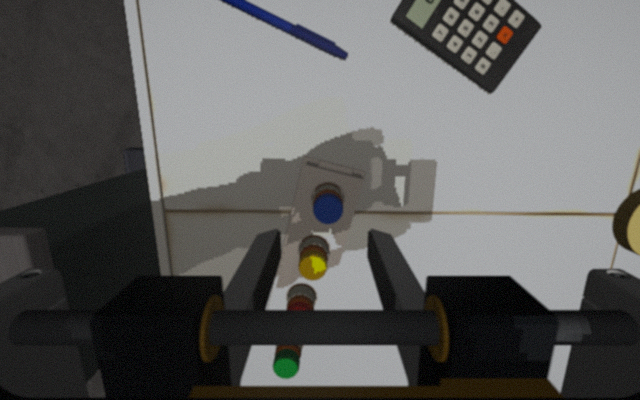

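b1 shows the blue cap at (328,208), centred in x between the fingers (tips near (275,235) and (375,235)). Time to descend.

```bash
python3 -m creep '{"translation":[[2,-1,-30],[2,-1,-60],[2,-1,-80],[2,-1,-95],[2,-1,-95]],"yaw":[-0.006,-0.006,-0.006,-0.006,-0.006],"gripper":[130,130,130,130,130]}'; python3 -m creep '{"translation":[[0,0,0],[0,0,0],[0,0,0],[0,0,0],[0,0,0]],"yaw":[0,0,0,0,0],"gripper":[255,255,255,255,255]}' 30
```

```text
time_s: 2.13
ee_pos: [0.4779, 0.2112, 0.0719]
eef_rot: [-3.136, 0.002, 1.568]
force: [-0.7, -0.1, -1.6]
grip_width: 0.0459
time_s: 2.55
ee_pos: [0.4785, 0.2114, 0.0731]
eef_rot: [-3.138, 0.001, 1.568]
force: [-0.3, -1.1, 7.2]
grip_width: 0.0234
```

```bash
python3 -m creep '{"translation":[[0,0,25],[0,0,60],[0,0,95],[0,0,95]],"yaw":[0,0,0,0],"gripper":[255,255,255,255]}'; python3 -m creep '{"translation":[[22,-30,0],[44,-60,0],[66,-90,0],[88,-120,0],[110,-150,0]],"yaw":[0,0,0,0,0],"gripper":[255,255,255,255,255]}' ;  python3 -m creep '{"translation":[[15,-18,0],[32,-42,0],[32,-42,0],[32,-42,0]],"yaw":[0,0,0,0],"gripper":[255,255,255,255]}';python3 look.py b2
```

```text
time_s: 2.88
ee_pos: [0.4807, 0.2122, 0.1749]
eef_rot: [3.136, -0.003, 1.569]
force: [1.2, -0.1, 0.5]
grip_width: 0.0234
time_s: 3.3
ee_pos: [0.5915, 0.0607, 0.1749]
eef_rot: [3.136, -0.003, 1.569]
force: [-0.6, 1.1, -0.4]
grip_width: 0.023
time_s: 3.63
ee_pos: [0.6236, 0.0177, 0.1743]
eef_rot: [3.136, -0.003, 1.567]
force: [-0.3, 0.8, -0.8]
grip_width: 0.0231
[0.6236 0.0177 0.1743] [ 3.1362e+00 -2.6000e-03  1.5672e+00] 3.6333
w red [ 560.  155. 2016.  567.  160.   55.] centroid [0.8153 0.0595 0.07  ] circle [0.822  0.0562 0.07  ]
w red [107.  95. 973. 107.  94.  21.] centroid [0.4569 0.1076 0.07  ] circle [0.4574 0.1081 0.07  ]
w yellow [ 111.   22. 1120.  111.   22.   23.] centroid [0.469  0.1586 0.07  ] circle [0.4689 0.1587 0.07  ]
w green [389. 263. 204. 387. 265.  13.] centroid [ 0.6816 -0.0343  0.07  ] circle [ 0.6797 -0.0368  0.07  ]
w green [ 97. 162. 556.  98. 161.  15.] centroid [0.4405 0.0561 0.07  ] circle [0.4416 0.0567 0.07  ]
w blue [ 324.  249. 1528.  324.  249.   23.] centroid [ 0.6236 -0.0208  0.07  ] circle [ 0.6234 -0.0208  0.07  ]
w blue [393. 207. 646. 393. 207.  15.] centroid [0.6822 0.0163 0.07  ] circle [0.6823 0.0165 0.07  ]
```

View pics/b2.png

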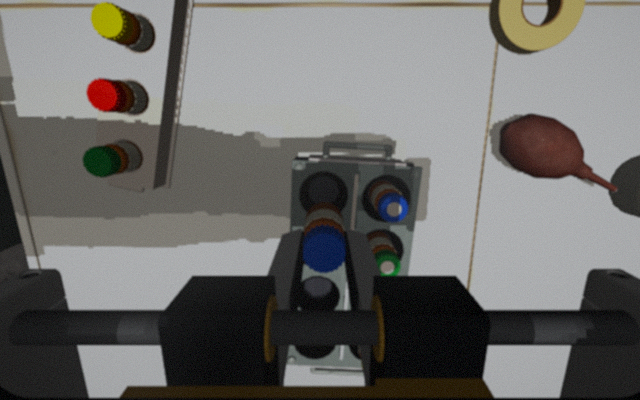

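b2 shows the blue vial held upright at (324,249), over the front-row hole beside the dotted blue at (393,207). Lowering it now.

```bash
python3 -m creep '{"translation":[[0,0,-30],[0,0,-60],[0,0,-75],[0,0,-88],[0,0,-96]],"yaw":[0,0,0,0,0],"gripper":[255,255,255,255,255]}'; python3 -m creep '{"translation":[[0,0,-2],[0,0,-2]],"yaw":[0,0],"gripper":[255,255]}'
```

```text
time_s: 4.1
ee_pos: [0.6226, 0.0196, 0.0773]
eef_rot: [3.137, -0.003, 1.569]
force: [0.7, -1.4, -0.8]
grip_width: 0.0235
time_s: 4.27
ee_pos: [0.6225, 0.0201, 0.0754]
eef_rot: [3.137, -0.003, 1.57]
force: [0.2, -0.9, 0.1]
grip_width: 0.0233
```

```bash
python3 -m creep '{"translation":[[0,-1,-1],[0,-1,-1],[0,-1,-1],[0,-1,-1],[0,-1,-1]],"yaw":[0,0,0,0,0],"gripper":[140,140,140,140,140]}'; python3 -m creep '{"translation":[[0,0,25],[0,0,60],[0,0,95]],"yaw":[0,0,0],"gripper":[140,140,140]}';python3 look.py b3
```

```text
time_s: 4.68
ee_pos: [0.6227, 0.019, 0.0748]
eef_rot: [3.137, -0.003, 1.57]
force: [0.1, -0.4, 0.6]
grip_width: 0.0427
time_s: 4.93
ee_pos: [0.6222, 0.019, 0.1706]
eef_rot: [3.138, -0.003, 1.57]
force: [-0.2, 0.2, 1.2]
grip_width: 0.0424
[0.6222 0.019  0.1706] [ 3.1384e+00 -2.9000e-03  1.5699e+00] 4.9333
w red [105.  96. 990. 104.  97.  21.] centroid [0.4556 0.1076 0.07  ] circle [0.4548 0.1069 0.07  ]
w yellow [376. 370. 528. 377. 369.  14.] centroid [ 0.6721 -0.1424  0.07  ] circle [ 0.6724 -0.1416  0.07  ]
w yellow [ 109.   21. 1146.  109.   21.   24.] centroid [0.4677 0.1591 0.07  ] circle [0.4672 0.1594 0.07  ]
w green [ 96. 164. 562.  97. 164.  15.] centroid [0.4396 0.0558 0.07  ] circle [0.4402 0.0559 0.07  ]
w blue [396. 212. 666. 396. 211.  16.] centroid [0.6828 0.0154 0.07  ] circle [0.6828 0.0155 0.07  ]
w blue [324. 204. 666. 324. 204.  15.] centroid [0.6227 0.022  0.07  ] circle [0.6224 0.022  0.07  ]
```

Blue is in place: (0.6227, 0.022), 60 mm from its mate, with the same apparent size. Next is yellow.

```bash
python3 -m creep '{"translation":[[-30,27,0],[-60,54,0],[-90,81,0],[-120,108,0],[-145,131,0]],"yaw":[0,0,0,0,0],"gripper":[140,140,140,140,140]}'; python3 -m creep '{"translation":[[-8,7,0],[-12,10,-15],[-12,10,-45],[-12,10,-75],[-12,10,-80]],"yaw":[0,0,0,0,0],"gripper":[140,140,140,140,140]}'
```

```text
time_s: 5.4
ee_pos: [0.4778, 0.1512, 0.1791]
eef_rot: [3.127, -0.003, 1.57]
force: [0.4, 0.5, 0.4]
grip_width: 0.0421
time_s: 5.82
ee_pos: [0.4642, 0.1605, 0.0953]
eef_rot: [3.132, -0.001, 1.57]
force: [-0.5, -0.9, -1.0]
grip_width: 0.0424
```

```bash
python3 -m creep '{"translation":[[1,0,-15],[1,0,-23],[1,0,-23]],"yaw":[0,0,0],"gripper":[140,140,140]}'; python3 -m creep '{"translation":[[0,0,0],[0,0,0],[0,0,0],[0,0,0],[0,0,0]],"yaw":[0,0,0,0,0],"gripper":[255,255,255,255,255]}' 30; python3 -m creep '{"translation":[[0,0,25],[0,0,60],[0,0,95],[0,0,95]],"yaw":[0,0,0,0],"gripper":[255,255,255,255]}'
```

```text
time_s: 6.07
ee_pos: [0.465, 0.1602, 0.0716]
eef_rot: [3.134, -0.001, 1.57]
force: [-1.1, -0.7, 0.6]
grip_width: 0.0424
time_s: 6.48
ee_pos: [0.4655, 0.1603, 0.0725]
eef_rot: [3.133, -0.001, 1.57]
force: [-1.3, -0.5, 6.3]
grip_width: 0.0233
time_s: 6.82
ee_pos: [0.4677, 0.1609, 0.1739]
eef_rot: [3.123, -0.004, 1.57]
force: [0.8, 0.3, 0.9]
grip_width: 0.0234
```

```bash
python3 -m creep '{"translation":[[17,-35,0],[34,-70,0],[51,-105,0],[68,-140,0],[85,-175,0]],"yaw":[0,0,0,0,0],"gripper":[255,255,255,255,255]}'; python3 -m creep '{"translation":[[17,-35,0],[34,-70,0],[52,-105,0],[60,-125,0],[60,-125,0]],"yaw":[0,0,0,0,0],"gripper":[255,255,255,255,255]}'
```

```text
time_s: 7.23
ee_pos: [0.5531, -0.0159, 0.1738]
eef_rot: [3.123, -0.004, 1.57]
force: [0.6, 0.0, -0.6]
grip_width: 0.0234
time_s: 7.65
ee_pos: [0.6137, -0.1448, 0.1728]
eef_rot: [3.124, -0.003, 1.567]
force: [-0.2, -0.9, -1.0]
grip_width: 0.0231
```

```bash
python3 -m creep '{"translation":[[1,1,-30],[1,1,-60],[1,1,-75],[1,1,-88],[1,1,-97]],"yaw":[0,0,0,0,0],"gripper":[255,255,255,255,255]}'; python3 -m creep '{"translation":[[0,0,-1],[0,0,-1],[0,0,-1],[0,0,-1],[0,0,-1]],"yaw":[0,0,0,0,0],"gripper":[255,140,140,140,140]}';python3 -m creep '{"translation":[[0,0,0],[0,0,25],[0,0,60],[0,0,95]],"yaw":[0,0,0,0],"gripper":[140,140,140,140]}';python3 look.py y3
```

```text
time_s: 8.07
ee_pos: [0.6143, -0.1433, 0.0744]
eef_rot: [3.125, -0.004, 1.567]
force: [-0.5, 0.1, -0.6]
grip_width: 0.023
time_s: 8.48
ee_pos: [0.6147, -0.1433, 0.0742]
eef_rot: [3.124, -0.003, 1.567]
force: [-0.2, -0.2, -0.4]
grip_width: 0.042
time_s: 8.82
ee_pos: [0.6142, -0.1433, 0.1702]
eef_rot: [3.125, -0.004, 1.567]
force: [1.9, 0.1, -0.2]
grip_width: 0.0426
[ 0.6142 -0.1433  0.1702] [ 3.125  -0.0038  1.5669] 8.8167
w red [399. 146. 820. 399. 145.  17.] centroid [ 0.6754 -0.0927  0.07  ] circle [ 0.6754 -0.0922  0.07  ]
w yellow [392. 211. 696. 392. 210.  16.] centroid [ 0.6726 -0.1462  0.07  ] circle [ 0.6726 -0.1459  0.07  ]
w yellow [322. 206. 672. 322. 206.  16.] centroid [ 0.6139 -0.142   0.07  ] circle [ 0.6136 -0.1413  0.07  ]
w green [408.  75. 860. 408.  74.  18.] centroid [ 0.6792 -0.0397  0.07  ] circle [ 0.6789 -0.0395  0.07  ]
w blue [415.   7. 360. 416.   2.  17.] centroid [0.6817 0.0058 0.07  ] circle [0.682  0.0093 0.07  ]
```

Yellow is in place. Next is red.

```bash
python3 -m creep '{"translation":[[-22,34,0],[-44,68,0],[-66,102,0],[-88,136,0],[-110,170,0]],"yaw":[0,0,0,0,0],"gripper":[140,140,140,140,140]}'; python3 -m creep '{"translation":[[-20,32,0],[-42,66,0],[-52,82,0],[-52,82,0],[-52,82,-30]],"yaw":[0,0,0,0,0],"gripper":[140,140,140,140,140]}'
```

```text
time_s: 9.28
ee_pos: [0.5055, 0.0273, 0.179]
eef_rot: [3.113, -0.001, 1.567]
force: [0.7, 0.4, 0.1]
grip_width: 0.0423
time_s: 9.7
ee_pos: [0.4556, 0.1105, 0.1533]
eef_rot: [3.104, -0.002, 1.569]
force: [2.4, -0.2, -0.0]
grip_width: 0.0421
```

```bash
python3 -m creep '{"translation":[[-3,-1,-25],[-3,-1,-55],[-3,-1,-75],[-3,-1,-81],[-3,-1,-81]],"yaw":[0,0,0,0,0],"gripper":[140,140,140,140,140]}'; python3 -m creep '{"translation":[[0,0,0],[0,0,0],[0,0,0],[0,0,0],[0,0,0]],"yaw":[0,0,0,0,0],"gripper":[255,255,255,255,255]}' 30; python3 -m creep '{"translation":[[0,0,25],[0,0,60],[0,0,95],[0,0,95],[0,0,95]],"yaw":[0,0,0,0,0],"gripper":[255,255,255,255,255]}'
```

```text
time_s: 10.12
ee_pos: [0.4524, 0.1091, 0.0714]
eef_rot: [3.106, -0.002, 1.568]
force: [-0.3, 0.1, 0.1]
grip_width: 0.0425
time_s: 10.53
ee_pos: [0.453, 0.1091, 0.0724]
eef_rot: [3.104, -0.002, 1.568]
force: [-1.0, -0.4, 6.9]
grip_width: 0.0233
time_s: 10.95
ee_pos: [0.4537, 0.1093, 0.169]
eef_rot: [3.101, -0.003, 1.568]
force: [-0.3, -0.2, -0.4]
grip_width: 0.0233
```

```bash
python3 -m creep '{"translation":[[26,-31,0],[52,-62,0],[78,-93,0],[104,-125,0],[104,-125,0]],"yaw":[0,0,0,0,0],"gripper":[255,255,255,255,255]}'; python3 -m creep '{"translation":[[26,-31,0],[50,-62,0],[60,-74,0],[60,-74,0],[60,-74,0]],"yaw":[0,0,0,0,0],"gripper":[255,255,255,255,255]}'
```

```text
time_s: 11.37
ee_pos: [0.5598, -0.0203, 0.1669]
eef_rot: [3.102, -0.002, 1.565]
force: [-0.1, -0.4, -1.5]
grip_width: 0.0232
time_s: 11.78
ee_pos: [0.6192, -0.0945, 0.1649]
eef_rot: [3.105, -0.003, 1.564]
force: [-0.5, -0.3, -0.8]
grip_width: 0.0231
```

```bash
python3 -m creep '{"translation":[[-2,5,-20],[-2,5,-50],[-2,5,-70],[-2,5,-83],[-2,5,-90]],"yaw":[0,0,0,0,0],"gripper":[255,255,255,255,255]}'; python3 -m creep '{"translation":[[0,0,-1],[0,0,-1],[0,0,-1],[0,0,-1],[0,0,-1]],"yaw":[0,0,0,0,0],"gripper":[255,140,140,140,140]}';python3 -m creep '{"translation":[[0,0,0],[0,0,25],[0,0,60],[0,0,95],[0,0,95]],"yaw":[0,0,0,0,0],"gripper":[140,140,140,140,140]}';python3 look.py r3
```

```text
time_s: 12.2
ee_pos: [0.6161, -0.0883, 0.073]
eef_rot: [3.108, -0.003, 1.565]
force: [0.1, -0.7, -0.6]
grip_width: 0.023
time_s: 12.62
ee_pos: [0.6163, -0.0882, 0.0726]
eef_rot: [3.107, -0.003, 1.565]
force: [-0.2, -0.5, 0.0]
grip_width: 0.0418
time_s: 13.03
ee_pos: [0.6186, -0.0886, 0.1751]
eef_rot: [3.097, -0.001, 1.565]
force: [-0.1, 0.5, 0.9]
grip_width: 0.0424
[ 0.6186 -0.0886  0.1751] [ 3.0967e+00 -1.3000e-03  1.5649e+00] 13.0333
w red [384. 207. 692. 384. 207.  16.] centroid [ 0.6746 -0.0909  0.07  ] circle [ 0.6741 -0.0904  0.07  ]
w red [314. 205. 670. 315. 204.  16.] centroid [ 0.615  -0.0874  0.07  ] circle [ 0.6153 -0.0867  0.07  ]
w red [ 564.   30. 2300.  572.   39.   65.] centroid [0.8067 0.0473 0.07  ] circle [0.814  0.0408 0.07  ]
w yellow [314. 261. 586. 314. 261.  14.] centroid [ 0.6136 -0.1393  0.07  ] circle [ 0.6137 -0.1391  0.07  ]
w green [392. 145. 654. 392. 145.  16.] centroid [ 0.6787 -0.0385  0.07  ] circle [ 0.679  -0.0386  0.07  ]
w green [ 67.  17. 965.  67.  17.  21.] centroid [0.4416 0.0542 0.07  ] circle [0.4413 0.054  0.07  ]
w blue [399.  77. 848. 399.  77.  18.] centroid [0.6818 0.0138 0.07  ] circle [0.6819 0.0139 0.07  ]
w blue [323.  67. 872. 322.  67.  18.] centroid [0.6227 0.0211 0.07  ] circle [0.6223 0.021  0.07  ]
```

Red is in place. Green comes next, at (0.4395, 0.056), a shift of about (−179, +145).

```bash
python3 -m creep '{"translation":[[-30,24,0],[-60,48,0],[-90,73,0],[-120,97,0],[-120,97,0]],"yaw":[0,0,0,0,0],"gripper":[140,140,140,140,140]}'; python3 -m creep '{"translation":[[-30,24,0],[-55,45,0],[-55,45,0],[-55,45,0],[-55,45,-20]],"yaw":[0,0,0,0,0],"gripper":[140,140,140,140,140]}'; python3 look.py g1
```

```text
time_s: 13.5
ee_pos: [0.4933, 0.0115, 0.1704]
eef_rot: [3.103, -0.003, 1.567]
force: [0.2, 0.0, -0.3]
grip_width: 0.0423
time_s: 13.92
ee_pos: [0.4403, 0.0564, 0.1528]
eef_rot: [3.098, -0.003, 1.568]
force: [0.8, 0.7, -0.3]
grip_width: 0.0422
[0.4403 0.0564 0.1528] [ 3.0979e+00 -2.8000e-03  1.5676e+00] 13.9167
w red [561. 356. 322. 559. 357.  15.] centroid [ 0.6598 -0.0826  0.07  ] circle [ 0.6586 -0.0836  0.07  ]
w green [317. 212. 568. 317. 212.  15.] centroid [0.4385 0.0577 0.07  ] circle [0.4382 0.0582 0.07  ]
w blue [599. 252. 778. 599. 252.  18.] centroid [0.6737 0.0187 0.07  ] circle [0.6736 0.0191 0.07  ]
w blue [533. 246. 801. 534. 247.  19.] centroid [0.6162 0.0253 0.07  ] circle [0.6164 0.0248 0.07  ]
```

View pics/g1.png

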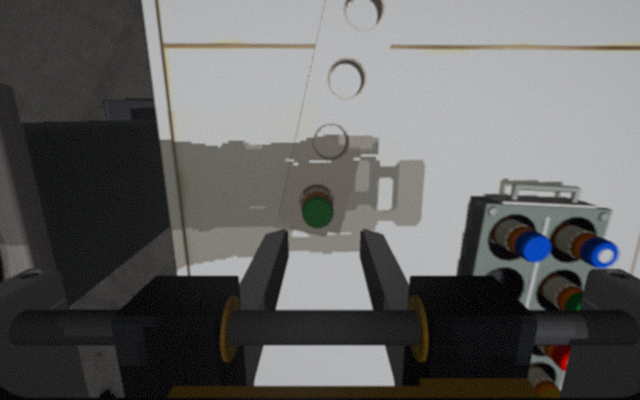

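g1 shows the green cap at (317,212), slightly left of the jaw centre (~322). The other three bench wells are empty.

```bash
python3 -m creep '{"translation":[[-1,0,-25],[-1,0,-55],[-1,0,-75],[-1,0,-80],[-1,0,-80]],"yaw":[0,0,0,0,0],"gripper":[140,140,140,140,140]}'; python3 -m creep '{"translation":[[0,0,0],[0,0,0],[0,0,0],[0,0,0],[0,0,0]],"yaw":[0,0,0,0,0],"gripper":[255,255,255,255,255]}' 30; python3 -m creep '{"translation":[[0,0,25],[0,0,60],[0,0,95],[0,0,95],[0,0,95]],"yaw":[0,0,0,0,0],"gripper":[255,255,255,255,255]}'
```

```text
time_s: 14.38
ee_pos: [0.4371, 0.0555, 0.0664]
eef_rot: [3.108, -0.002, 1.566]
force: [-0.3, 0.1, -1.4]
grip_width: 0.0423
time_s: 14.8
ee_pos: [0.4378, 0.0555, 0.0674]
eef_rot: [3.106, -0.002, 1.566]
force: [-0.0, 0.2, 6.3]
grip_width: 0.0248
time_s: 15.22
ee_pos: [0.4384, 0.0555, 0.1639]
eef_rot: [3.102, -0.003, 1.566]
force: [0.2, -0.0, -1.3]
grip_width: 0.0246
```

```bash
python3 -m creep '{"translation":[[36,-18,3],[72,-36,6],[108,-54,9],[140,-70,10],[140,-70,10]],"yaw":[0,0,0,0,0],"gripper":[255,255,255,255,255]}'; python3 -m creep '{"translation":[[20,-10,0],[40,-20,0],[40,-20,0],[40,-20,0],[40,-20,0]],"yaw":[0,0,0,0,0],"gripper":[255,255,255,255,255]}'; python3 look.py g2
```

```text
time_s: 15.63
ee_pos: [0.5814, -0.017, 0.1713]
eef_rot: [3.104, -0.002, 1.564]
force: [-1.2, 0.1, -0.6]
grip_width: 0.0247
time_s: 16.05
ee_pos: [0.6205, -0.0367, 0.1699]
eef_rot: [3.106, -0.003, 1.564]
force: [-0.6, 0.2, -0.5]
grip_width: 0.0244
[ 0.6205 -0.0367  0.1699] [ 3.1065e+00 -2.6000e-03  1.5644e+00] 16.05
w red [387. 260. 273. 384. 264.  16.] centroid [ 0.6784 -0.0847  0.07  ] circle [ 0.6755 -0.0883  0.07  ]
w red [585. 114. 506. 588. 119.  37.] centroid [0.8308 0.0373 0.07  ] circle [0.834  0.0331 0.07  ]
w red [574.  84. 502. 574.  84.  21.] centroid [0.818  0.0598 0.07  ] circle [0.8176 0.0592 0.07  ]
w yellow [314. 306. 165. 313. 308.  12.] centroid [ 0.6139 -0.1285  0.07  ] circle [ 0.6132 -0.1305  0.07  ]
w green [ 324.  258. 1382.  324.  256.   24.] centroid [ 0.6236 -0.0817  0.07  ] circle [ 0.6236 -0.0799  0.07  ]
w green [390. 208. 597. 390. 208.  15.] centroid [ 0.6791 -0.0379  0.07  ] circle [ 0.679  -0.0381  0.07  ]
w blue [397. 144. 741. 397. 144.  16.] centroid [0.682 0.015 0.07 ] circle [0.6822 0.015  0.07  ]
w blue [322. 136. 718. 323. 136.  16.] centroid [0.6227 0.0216 0.07  ] circle [0.6231 0.0215 0.07  ]
```

View pics/g2.png

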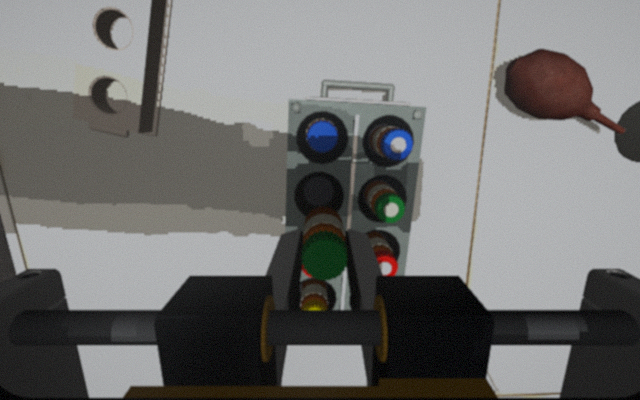

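g2 shows green held upright at (324,256), above its hole at (320,190) between blue and red.

```bash
python3 -m creep '{"translation":[[-1,2,-25],[-1,2,-55],[-1,2,-80],[-1,2,-92],[-1,2,-99]],"yaw":[0,0,0,0,0],"gripper":[255,255,255,255,255]}'; python3 -m creep '{"translation":[[0,0,0],[0,0,0],[0,0,-1],[0,0,-1],[0,0,-1]],"yaw":[0,0,0,0,0],"gripper":[255,140,140,140,140]}';python3 -m creep '{"translation":[[0,0,0],[0,0,25],[0,0,60],[0,0,95],[0,0,95]],"yaw":[0,0,0,0,0],"gripper":[140,140,140,140,140]}'; python3 -m creep '{"translation":[[-30,-30,25],[-60,-60,50],[-70,-90,75],[-70,-110,95],[-70,-110,95]],"yaw":[0,0,0,0,0],"gripper":[140,140,140,140,140]}';python3 look.py end
python3 - <<'E'
from station import ctrl
import cv2
for n in("scene","side"):
    c=ctrl.camera(n)["pixels"][:,:,::-1]
    k=c[120:260,300:480] if n=="scene" else c[150:250,220:340]
    cv2.imwrite(f"pics/{n}E.png",cv2.resize(k,None,fx=4,fy=4,interpolation=cv2.INTER_CUBIC))
E
```

```text
time_s: 16.52
ee_pos: [0.6186, -0.0341, 0.07]
eef_rot: [3.108, -0.003, 1.565]
force: [0.4, 0.4, -0.1]
grip_width: 0.0247
time_s: 16.93
ee_pos: [0.6189, -0.0341, 0.0699]
eef_rot: [3.107, -0.003, 1.565]
force: [-0.1, 0.2, -0.3]
grip_width: 0.042
time_s: 17.35
ee_pos: [0.6214, -0.0344, 0.1727]
eef_rot: [3.096, -0.002, 1.565]
force: [0.4, 1.0, 0.4]
grip_width: 0.0425
time_s: 17.77
ee_pos: [0.5513, -0.1487, 0.2737]
eef_rot: [3.088, 0.002, 1.562]
force: [-0.3, 0.1, -0.0]
grip_width: 0.0424
[ 0.5513 -0.1487  0.2737] [3.0882e+00 1.9000e-03 1.5618e+00] 17.7667
w red [423. 130. 426. 423. 130.  13.] centroid [ 0.6731 -0.0929  0.07  ] circle [ 0.6725 -0.0922  0.07  ]
w red [371. 127. 444. 371. 128.  13.] centroid [ 0.6142 -0.089   0.07  ] circle [ 0.6142 -0.089   0.07  ]
w red [571.   8. 404. 574.  14.  39.] centroid [0.8202 0.0296 0.07  ] circle [0.8241 0.024  0.07  ]
w yellow [418. 177. 356. 418. 177.  12.] centroid [ 0.6708 -0.1459  0.07  ] circle [ 0.6704 -0.1456  0.07  ]
w yellow [369. 175. 346. 369. 174.  12.] centroid [ 0.613  -0.1418  0.07  ] circle [ 0.6129 -0.141   0.07  ]
w green [431.  80. 393. 431.  79.  12.] centroid [ 0.6778 -0.0398  0.07  ] circle [ 0.6775 -0.0394  0.07  ]
w green [377.  74. 430. 376.  74.  13.] centroid [ 0.6186 -0.0341  0.07  ] circle [ 0.618  -0.0339  0.07  ]
w blue [438.  25. 496. 438.  25.  14.] centroid [0.6809 0.0131 0.07  ] circle [0.6805 0.013  0.07  ]
w blue [381.  18. 506. 381.  17.  14.] centroid [0.6216 0.0197 0.07  ] circle [0.6213 0.0198 0.07  ]
```

View pics/end.png

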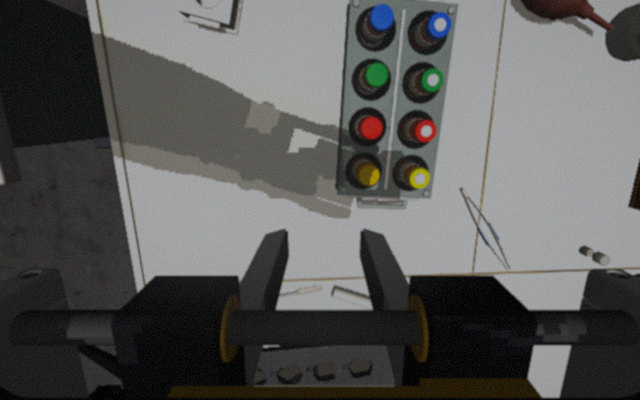

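View pics/sceneE.png

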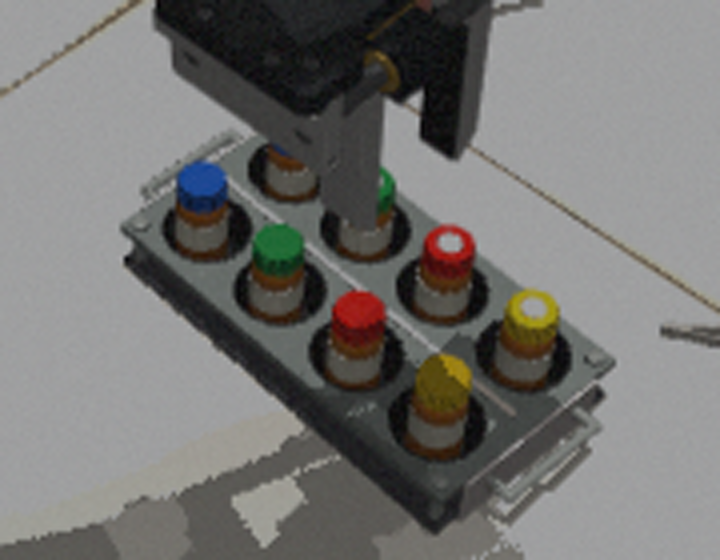

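View pics/sideE.png

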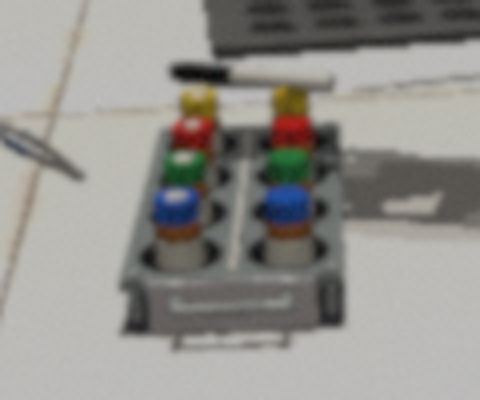

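All four pairs match and stand upright in the three views. I take one last numeric height check from the wrist depth before handing in.

Run:
```python
from h import *
c=dict(np.load('end.npz'));p=(c['ee'],c['rot'])
for b in blobs(c['pixels'],amin=150):
    x,y=int(b[4]),int(b[5]);w=c['depth'][max(0,y-3):y+4,x-3:x+4];d=np.median(w[w>0])
    o,r=ray(c,x,y,p);print(b[0],np.round(o+r*d,4))
```

```text
red [ 0.6719 -0.0914  0.0685]
red [ 0.6145 -0.0886  0.0682]
red [0.8546 0.0346 0.0307]
yellow [ 0.6698 -0.1457  0.0683]
yellow [ 0.6126 -0.1412  0.068 ]
green [ 0.677  -0.0389  0.0683]
green [ 0.6182 -0.0327  0.0685]
blue [0.6803 0.0135 0.0684]
blue [0.6217 0.0207 0.0682]
```

```bash
python3 -c "
from station import ctrl
print(ctrl.hand_in())"
```

```text
the job is handed in; nothing more can be done
None
```

I moved the four plain vials into the front row of the sampler rack, in the order blue, green, red, yellow from +y. Each one stands in front of the dotted vial with its colour. I handed the job in at about 18 s of robot time, and it gave no verdict.

- **Height:** wrist depth put all eight cap tops at 68.0–68.5 mm. The expected height is 70 mm and the calibration is good to about 2 mm. Each moved vial was within 0.3 mm of its mate, so all four look fully seated.
- **Spacing:** each moved vial is about 57–60 mm from its mate, against the nominal 60 mm. All three camera views show them upright.
- **Dotted vials:** these measured within about 3 mm of where they started, which is close to measurement noise.
- **Robot:** the gripper was clear of everything at hand-in.

Two small deviations: the tool drifted to about 0.05 rad of tilt over the run, and I gripped green about 5 mm lower than the others. Neither showed up in the final placements.

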